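# Complete the interlocking carton layer

### The arm

A 7-joint arm with a two-finger parallel gripper is mounted at the origin on the work surface. World frame = base frame: x ahead of the robot, y to its left, z up, the work surface at z = 0. Lengths are in m, angles in rad, forces in N, time in s.
With the tool pointing down it reaches from about 0.4 to 0.85 m from the base axis. Payload 10.4 kg.
Tool frame: the origin (TCP) lies midway between the tips of the shut fingers; the grasp point (between the pads) lies r.hold_point_z behind it (r.hold_point_z is the distance from the TCP to the grasp point, in m); z points along the fingers, y is the line along which they close (so a half turn about z gives the same grasp; the last joint's range is limited). The gripper opens to 85 mm and grips with 20 to 120 N. Pads are 22 mm wide; open, the fingers measure 114 mm over their backs; the gripper's body (76 mm by 85 mm) begins 54 mm behind the grasp point. The pads swing forward as they close: fully open they stand 13 mm farther back than shut.
Start: joints at [1.148, 0.332, -0.065, 1.46, 0.022, 1.35, -0.088], TCP at [0.243, -0.576, 0.231] pointing down, gripper open.
Joint ranges: [-2.6, 2.6], [-0.5, 2.12], [-1.47, 1.34], [0.16, 2.42], [-1.27, 4.41], [0.06, 2.06], [-2.6, 2.6]. Speed limits (rad/s): [2.22, 2.22, 2.79, 2.79, 3.14, 3.14, 3.14].

### API

Orientations are given as a rotation vector (axis times angle).
In Python, from workcell import r gives the robot as it stands.
- The arm moves only by the tool play_rows, never from a script. Its argument "targets" is text: rows parted by semicolons, each of 6 numbers parted by spaces: the shift along the tool's x, y, z in m, then the turn, a rotation vector about the tool's x, y, z in rad. A call has 1 to 12 rows; each row is the pose to reach, as a shift and turn from the pose commanded when the call began, along the tool's axes at that moment; what a row does not reach only later rows make up. A row lasts 1/8 s, in which the tool goes at most 62.5 mm and 10.7 degrees, less where a joint would pass 70% of its speed; a pose out of reach is approached as far as the arm can. A call with a gripper value outside its range is refused whole. "gripper" is the closure, from 0 (fully open) to 1 (shut), set as the call begins (left out, the last holds). The fingers move at their own pace and stop on an object; the grip force is fixed at half the most. Time passes only in rows, so rows that repeat a pose let the fingers close. It gives the time, the measured TCP pose, the force, the opening and the grip force at its end, in the units of the state.
- r.observe(): the state, without advancing time (a new reading comes with each control period).
- r.read_camera(name): name is "scene" or "side" or "wrist"; returns the picture (384x512x3 uint8, red, green, blue); there is no depth.
- r.camera_model(name): a dict with "intrinsics" (3x3 intrinsics, pixels), "R" (3x3) and "t" (3): a world point X has camera coordinates R X + t. Camera axes: x right, y down, z forward; pixel columns grow to the right and rows downward; lengths in m; the calibration is good to about 2 mm. The wrist camera is an equidistant fisheye: a pixel r from the principal point sees the ray r / f radians off the axis. A picture is of the moment at which its call begins: read the wrist's pose just before it. camera_model takes no time and is no camera call; for the wrist camera it gives the pose at the moment of the call.
- r.hand_in(): hands the job in; it is judged then, once.
The state is a dict: "t": time; "q": joint angles; "qvel": joint speeds; "joint_efforts": joint torques, N m; "ee_pos": TCP position; "orientation": TCP orientation; "force": force on the tool from outside, world axes, zero at the start; "moment": the same for the moment, N m; "finger_gap": opening from 0.0 (shut) to 1.0 (fully open); "grip_force": force on a finger pad.
Only numpy, scipy, OpenCV 4.12 (cv2) and the standard library are available. Lean on these libraries where they do the work, as an engineer would, in place of code of your own. Each camera call takes 0.05 s, during which the arm holds its last target. There are 200 camera calls.

### The job

Finish the layer of spare-parts cartons on the plywood slab: take the two cartons from the sloping rack and lay them flat, tape side up, in the two free spaces, so that the four cartons make a square pinwheel, each close beside its neighbours, in line with the slab's edges and not hanging over them. Set each carton down rather than dropping it, keep the two already laid in their places, and leave everything else on the bench where it is.

Things in the scene. Friction and masses are not known exactly. Their poses are not given: they have to be found in the camera images.
- carton_1: plain cardboard carton, 110 (its x) x 60 (its y) x 45 mm (its z), about 0.2 to 0.4 kg, rigid, paper tape along its top; both ends alike. Origin: centre of its underside. Starts on the sloping rack, its length running up the slope (x uphill), its lower end against the rack's lip; to be laid in the layer. The two are interchangeable.
- carton_2: plain cardboard carton, 110 (its x) x 60 (its y) x 45 mm (its z), about 0.2 to 0.4 kg, rigid, paper tape along its top; both ends alike. Origin: centre of its underside. Starts on the sloping rack, its length running up the slope (x uphill), its lower end against the rack's lip; to be laid in the layer. The two are interchangeable.
- carton_3: plain cardboard carton, 110 (its x) x 60 (its y) x 45 mm (its z), about 0.2 to 0.4 kg, rigid, paper tape along its top; both ends alike. Origin: centre of its underside. Already lies flat on the slab, in the corner at the slab's -x, -y side (centre at slab x -32.5, y -57.5 mm), within a few mm, length along the slab's x; stays there.
- carton_4: plain cardboard carton, 110 (its x) x 60 (its y) x 45 mm (its z), about 0.2 to 0.4 kg, rigid, paper tape along its top; both ends alike. Origin: centre of its underside. Already lies flat on the slab, in the corner at the slab's +x, +y side (centre at slab x +32.5, y +57.5 mm), within a few mm, length along the slab's x; stays there.
- slab: square plywood slab on battens, 182 x 182 mm, fixed. Origin: centre of its underside, on the bench; top 30 mm above; x, y along its edges. The full layer is a pinwheel of four cartons, 175 mm square, centred on the slab, nominal gaps 5 mm, leaving an open shaft 55 mm square in the middle: room for a finger when a carton is pinched across its 60 mm width, off-centre, level with the slab's middle.
- space_1 (a point): Point on the slab's top (30 mm above the bench): centre of the underside of the carton that belongs in the first free space of the pinwheel, at slab x +57.5, y -32.5 mm. The carton's length lies along the slab's y there. Axes as the slab's.
- space_2 (a point): Point on the slab's top (30 mm above the bench): centre of the underside of the carton that belongs in the second free space of the pinwheel, at slab x -57.5, y +32.5 mm. The carton's length lies along the slab's y there. Axes as the slab's.
- rack: dark steel rack, 270 mm wide (y), fixed: a flat plate 150 mm long rising towards its +x (away from the robot) at 28 degrees, 33 to 103 mm above the bench, with a 15 mm lip along its lower edge; no dividers. Cartons lie flat on it, so their z leans 28 degrees towards the robot, at least 50 mm apart. Origin: on the bench under the plate's centre.
- small_carton: smaller plain carton, 70 x 45 x 30 mm, lying flat on the bench, a bystander. Origin: centre of its underside.
- tape: empty grey tape core lying flat, 90 mm across, 24 mm high, a bystander. Origin: centre of its underside.
- screwdriver: screwdriver with black handle lying on the bench, a bystander. Origin: a point on its long axis, near its middle.
- wrench: steel wrench lying on the bench, a bystander. Origin: a point on its long axis, near its middle.
- spray_can: upright can, 54 mm across, 150 mm tall, a bystander. Origin: centre of its underside.
- mug: white mug, 80 mm across, 90 mm tall, standing upright, a bystander. Origin: centre of its underside.
- grease_jar: closed jar, 66 mm across, 80 mm tall, standing upright, a bystander. Origin: centre of its underside.
Not all that is in view belongs to the job. What is shaped like the carton_1 but purple is not meant. What is shaped like the carton_4 but red is not meant.

How it is judged:
At the end, for the whole second after the job is handed in: The two rack cartons lie in the slab's two free spaces, one in each (either way round), flat, tape up, on the slab; all four cartons are within 9 mm (along each slab edge) of their nominal pinwheel places and within 5 degrees of square with the slab, at rest and released ((((x of carton_1 in the frame of slab between 0.0485 and 0.0665 m and y of carton_1 in the frame of slab between -0.0415 and -0.0235 m and z of carton_1 in the frame of slab between 0.026 and 0.034 m and angle between carton_1's own z axis and vertical below 0.06 rad and angle between the x axis of carton_1 and the y axis of slab, either way round below 0.09 rad and linear speed of carton_1 below 0.02 m/s and contact force between carton_1 and the fingers below 0.1 N) and (x of carton_2 in the frame of slab between -0.0665 and -0.0485 m and y of carton_2 in the frame of slab between 0.0235 and 0.0415 m and z of carton_2 in the frame of slab between 0.026 and 0.034 m and angle between carton_2's own z axis and vertical below 0.06 rad and angle between the x axis of carton_2 and the y axis of slab, either way round below 0.09 rad and linear speed of carton_2 below 0.02 m/s and contact force between carton_2 and the fingers below 0.1 N)) or ((x of carton_1 in the frame of slab between -0.0665 and -0.0485 m and y of carton_1 in the frame of slab between 0.0235 and 0.0415 m and z of carton_1 in the frame of slab between 0.026 and 0.034 m and angle between carton_1's own z axis and vertical below 0.06 rad and angle between the x axis of carton_1 and the y axis of slab, either way round below 0.09 rad and linear speed of carton_1 below 0.02 m/s and contact force between carton_1 and the fingers below 0.1 N) and (x of carton_2 in the frame of slab between 0.0485 and 0.0665 m and y of carton_2 in the frame of slab between -0.0415 and -0.0235 m and z of carton_2 in the frame of slab between 0.026 and 0.034 m and angle between carton_2's own z axis and vertical below 0.06 rad and angle between the x axis of carton_2 and the y axis of slab, either way round below 0.09 rad and linear speed of carton_2 below 0.02 m/s and contact force between carton_2 and the fingers below 0.1 N))) and x of carton_3 in the frame of slab between -0.0415 and -0.0235 m and y of carton_3 in the frame of slab between -0.0665 and -0.0485 m and z of carton_3 in the frame of slab between 0.026 and 0.034 m and angle between each of carton_3, carton_4's own z axis and vertical below 0.06 rad and angle between the x axis of each of carton_3, carton_4 and the x axis of slab, either way round below 0.09 rad and linear speed of each of carton_3, carton_4 below 0.02 m/s and contact force between each of carton_3, carton_4 and the fingers below 0.1 N and x of carton_4 in the frame of slab between 0.0235 and 0.0415 m and y of carton_4 in the frame of slab between 0.0485 and 0.0665 m and z of carton_4 in the frame of slab between 0.026 and 0.034 m); the robot touches nothing.
It fails at once if a bystander (small carton, tape core, screwdriver, wrench, spray can, mug or jar) was moved more than 30 mm (distance of any of small_carton, tape, screwdriver, wrench, spray_can, mug, grease_jar from where it was at the start of the episode above 0.03 m).
It fails at once if carton 1 was let go over the slab while more than 15 mm above it or leaning more than 15 degrees (dropped, not set down) (horizontal distance between carton_1 and slab below 0.13 m and contact force between carton_1 and the fingers below 0.02 N and (angle between carton_1's own z axis and vertical above 0.262 rad or z of carton_1 in the frame of slab above 0.045 m)).
It fails at once if carton 2 was let go over the slab while more than 15 mm above it or leaning more than 15 degrees (dropped, not set down) (horizontal distance between carton_2 and slab below 0.13 m and contact force between carton_2 and the fingers below 0.02 N and (angle between carton_2's own z axis and vertical above 0.262 rad or z of carton_2 in the frame of slab above 0.045 m)).
It also fails if it takes over 54 s, if anything falls off the work surface, if the arm or the gripper's body presses on something with over 40 N, if the wrist force passes 120 N, or if a joint passes its speed limit or range.

## Working session

There is one attempt and no reset: what is moved stays moved. The work goes in short steps, Python scripts to look and compute and a tool call to move; the robot and the scene stay as the last step left them, time stands still between calls to the robot, and variables do not carry over. Pictures are saved under pics/ and viewed, at most 10 in all, crops included, and the job is handed in when it is done.

Besides the shell and the picture viewer there is one more tool, called after "Request:" by a JSON object that holds its "method" and its "body", one argument or row to a line. play_rows: Moves the arm, as the interface text tells. Its arguments: {"type":"object","properties":{"targets":{"type":"string"},"gripper":{"type":"number"}},"required":["targets"]}

```bash
mkdir -p pics; ls; python3 - <<'E'
from workcell import r
import cv2,numpy as np
a=r.read_camera("scene");b=r.read_camera("side")
cv2.imwrite("pics/a.png",cv2.cvtColor(a,4));cv2.imwrite("pics/b.png",cv2.cvtColor(b,4))
for n in("scene","side"):
    m=r.camera_model(n);print(n,np.round(m["intrinsics"],1).tolist(),(-np.array(m["R"]).T@m["t"]).round(3),np.round(m["R"],2).tolist())
o=r.observe();print(o["ee_pos"],o["orientation"],o["t"],r.hold_point_z)
E
```

```text
pics
scene [[445.5, 0.0, 262.0], [0.0, 445.5, 193.1], [0.0, 0.0, 1.0]] [1.99  0.129 1.297] [[-0.1, 1.0, 0.0], [0.65, 0.07, -0.76], [-0.76, -0.07, -0.65]]
side [[396.9, 0.0, 251.3], [0.0, 396.9, 190.6], [0.0, 0.0, 1.0]] [0.265 0.785 1.049] [[-0.94, -0.35, -0.01], [-0.26, 0.72, -0.65], [0.23, -0.61, -0.76]]
[ 0.24310716 -0.57540966  0.23059571] [-3.07780783e+00 -6.23577349e-01  5.51394072e-04] 0.1 0.0187
```

View pics/a.png

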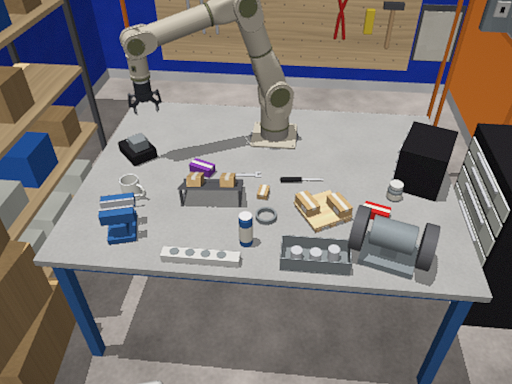

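View pics/b.png

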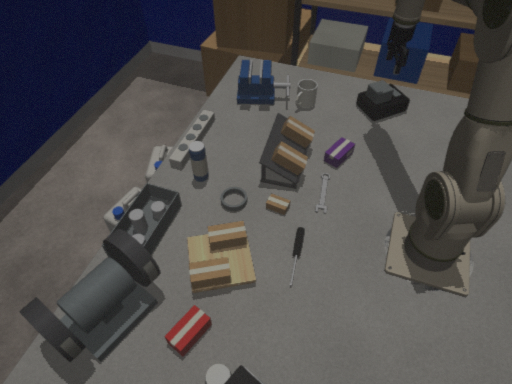

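```bash
python3 - <<'E'
import cv2,numpy as np
b=cv2.imread("pics/b.png")[105:300,180:345];a=cv2.imread("pics/a.png")[150:235,175:365]
B=cv2.resize(b,None,fx=3,fy=3,interpolation=2);A=cv2.resize(a,None,fx=4,fy=4,interpolation=2)
cv2.imwrite("pics/b2.png",B);cv2.imwrite("pics/a2.png",A)
E
```

```text
(no output)
```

View pics/b2.png

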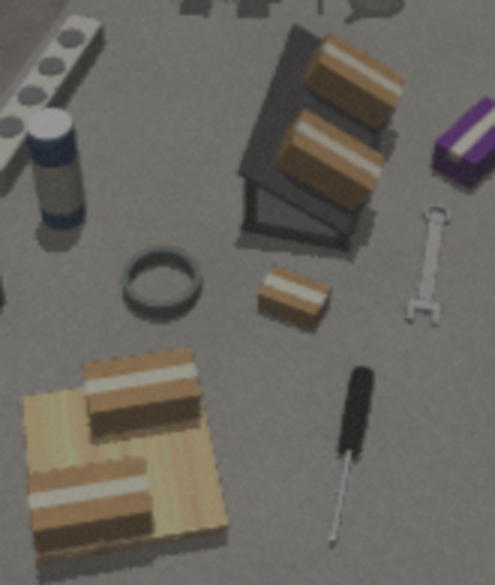

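View pics/a2.png

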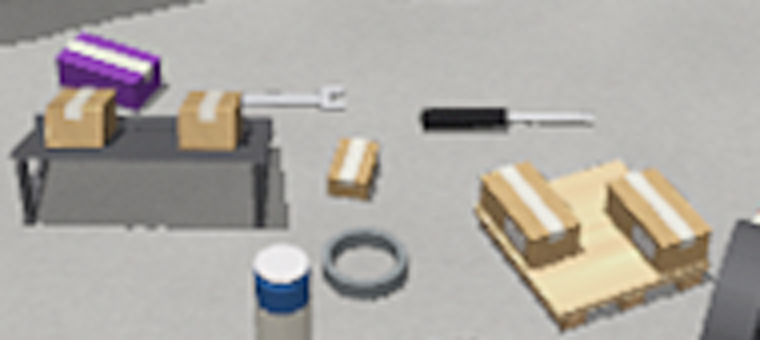

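Side view: rack cartons' tape mid-points at about (301,128) and (293,154), both plain kraft on the dark rack; purple (339,151) and red (188,330) lookalikes lie on the bench and are not meant; small carton (278,204) is too small. Slab corners at about (188,238), (193,289), (255,280), with cartons 3/4 at (228,236) and (210,272).

```bash
cat > h.py <<'E'
from workcell import r
import cv2,numpy as np
from scipy.spatial.transform import Rotation as Ro
def ray(m,uv):
    K=np.array(m["intrinsics"]);R=np.array(m["R"]);t=np.array(m["t"])
    uv=np.atleast_2d(np.array(uv,float));n=np.c_[(uv[:,0]-K[0,2])/K[0,0],(uv[:,1]-K[1,2])/K[1,1]]
    if m.get("fish"):
        th=np.linalg.norm(n,axis=1);d=np.c_[n*(np.sin(th)/np.maximum(th,1e-9))[:,None],np.cos(th)]
    else: d=np.c_[n,np.ones(len(n))]
    return -R.T@t,d@R
def onz(m,uv,z):
    c,d=ray(m,uv);return c+d*((z-c[2])/d[:,2])[:,None]
def tool(dp,Rt=None):  # world shift -> tool shift
    return Ro.from_rotvec(r.observe()["orientation"]).as_matrix().T@np.array(dp)
E
python3 - <<'E'
from h import *
np.set_printoptions(precision=4,suppress=True)
s=r.camera_model("side")
f=lambda p:np.array(p)/3+[180,105]-0.33
print("rack tops",onz(s,f([(328,44),(400,92),(363,68),(302,118),(376,173),(340,146)]),.098)[:,:2])
print("slab",onz(s,f([(25,398),(38,555),(225,528)]),.03)[:,:2])
print("c tape",onz(s,f([(86,385),(195,371),(30,500),(150,485)]),.075)[:,:2])
print("by",onz(s,f([(162,282),(52,125),(295,295)]),[.012])[:,:2])
w=r.camera_model("wrist");print({k:np.round(v,3) if k!='fish' else v for k,v in w.items()})
cv2.imwrite("pics/w0.png",cv2.cvtColor(r.read_camera("wrist"),4))
print(Ro.from_rotvec(r.observe()["orientation"]).as_matrix(),r.observe()["q"])
E
```

```text
rack tops [[ 0.5472 -0.3444]
 [ 0.4411 -0.2882]
 [ 0.4942 -0.3153]
 [ 0.5369 -0.2062]
 [ 0.4322 -0.1485]
 [ 0.4821 -0.1763]]
slab [[0.6963 0.2172]
 [0.6074 0.3702]
 [0.4536 0.2849]]
c tape [[0.6274 0.2079]
 [0.5322 0.1557]
 [0.6231 0.3416]
 [0.5255 0.2896]]
by [[ 0.6281  0.0139]
 [ 0.8558 -0.1774]
 [ 0.4816 -0.0189]]
{'intrinsics': array([[297.319,   0.   , 257.516],
       [  0.   , 297.319, 188.024],
       [  0.   ,   0.   ,   1.   ]]), 'R': array([[ 0.39 , -0.921, -0.001],
       [-0.869, -0.368,  0.33 ],
       [-0.304, -0.128, -0.944]]), 't': array([-0.626, -0.043,  0.381])}
[[ 0.9211  0.3893 -0.0004]
 [ 0.3893 -0.9211  0.001 ]
 [-0.     -0.0011 -1.    ]] [ 1.1484  0.3327 -0.0647  1.4608  0.0216  1.3499 -0.0885]
```

View pics/w0.png

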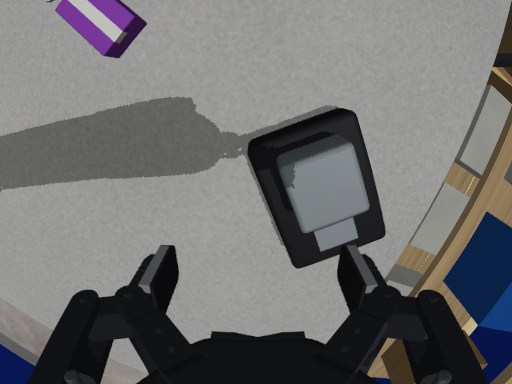

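Wrist picture shows only the charger block and the purple lookalike (100,25); the rack is out of view. I'll refine the rack's yaw with tape ends at their true heights, then move to look from above.

```bash
cat >> h.py <<'E'
def Rt(yaw,tilt=0):
    """tool x at world yaw (deg), tool z down, leaned by tilt (deg) towards tool x"""
    y=np.radians(yaw);x=np.array([np.cos(y),np.sin(y),0]);z=np.array([0,0,-1.])
    t=np.radians(tilt);z2=z*np.cos(t)+x*np.sin(t);x2=x*np.cos(t)-z*np.sin(t)
    return np.c_[x2,np.cross(z2,x2),z2]
def row(pos,R):
    o=r.observe();R0=Ro.from_rotvec(o["orientation"]).as_matrix()
    v=np.r_[R0.T@(np.array(pos)-o["ee_pos"]),Ro.from_matrix(R0.T@R).as_rotvec()]
    print("row",v.round(4),"n",max(np.linalg.norm(v[:3])/.0625,np.linalg.norm(v[3:])/.187).round(1))
E
python3 - <<'E'
from h import *
np.set_printoptions(precision=4,suppress=True)
s=r.camera_model("side")
f=lambda p:np.array(p)/3+[180,105]-0.33
z=np.array([.124,.072,.098]*2)
P=onz(s,f([(328,44),(400,92),(363,68),(302,118),(376,173),(340,146)]),z);print(P)
for i in (0,3): d=P[i]-P[i+1];print(np.degrees(np.arctan2(d[1],d[0])),np.linalg.norm(d))
R=Rt(-8,28);c=P[[2,5]].mean(0);row(c-R[:,2]*.16+[-0.03,0,0],R)
E
```

```text
[[ 0.5395 -0.3135  0.124 ]
 [ 0.4459 -0.3175  0.072 ]
 [ 0.4942 -0.3153  0.098 ]
 [ 0.5295 -0.1791  0.124 ]
 [ 0.4367 -0.174   0.072 ]
 [ 0.4821 -0.1763  0.098 ]]
2.425159989824772 0.10708855805429555
-3.1577225338902988 0.10643299534865795
row [ 0.2619 -0.2585 -0.0083 -0.1328  0.477   0.5283] n 5.9
```

Request:
{"method": "play_rows", "body": {
  "targets": "0.262 -0.259 -0.008 -0.133 0.477 0.528;0.262 -0.259 -0.008 -0.133 0.477 0.528;0.262 -0.259 -0.008 -0.133 0.477 0.528;0.262 -0.259 -0.008 -0.133 0.477 0.528;0.262 -0.259 -0.008 -0.133 0.477 0.528;0.262 -0.259 -0.008 -0.133 0.477 0.528;0.262 -0.259 -0.008 -0.133 0.477 0.528;0.262 -0.259 -0.008 -0.133 0.477 0.528;0.262 -0.259 -0.008 -0.133 0.477 0.528",
  "gripper": 0
}}

```text
t: 1.27
ee_pos: [0.3834, -0.2361, 0.2391]
orientation: [3.007, -0.212, 0.751]
force: [0.1, -0.2, -0.5]
finger_gap: 1.001
grip_force: 0.0
```

```bash
cat >> h.py <<'E'
def wrist(name=None):
    m=dict(r.camera_model("wrist"));m["fish"]=True;im=cv2.cvtColor(r.read_camera("wrist"),4)
    if name: cv2.imwrite("pics/%s.png"%name,im)
    np.save("wm.npy",m,allow_pickle=True)
    return m,im
E
python3 - <<'E'
from h import *
m,im=wrist("w1")
o=r.observe();print(o["ee_pos"],Ro.from_rotvec(o["orientation"]).as_matrix().round(3).tolist(),np.round(o["q"],2),o["force"],o["t"])
E
```

```text
[ 0.38342997 -0.23606525  0.23911727] [[0.874, -0.141, 0.465], [-0.124, -0.99, -0.066], [0.47, 0.0, -0.883]] [ 1.06 -0.37 -0.35  2.21 -0.49  0.91 -0.78] [0.19587813 0.00154714 1.19277654] 1.325
```

View pics/w1.png

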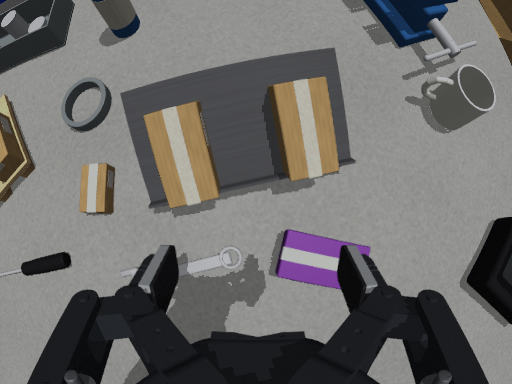

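The wrist view shows both kraft rack cartons, tape up: left one's tape from (173,106) to (191,206), right one's from (305,79) to (318,180); the purple lookalike is at (320,258) on the bench. Rack's upper corners are at (122,93) and (335,49).

```bash
cat >> h.py <<'E'
def kraft(im):
    h=cv2.cvtColor(im,cv2.COLOR_BGR2HSV);return cv2.inRange(h,(8,70,40),(25,255,255))
def white(im):
    h=cv2.cvtColor(im,cv2.COLOR_BGR2HSV);return cv2.inRange(h,(0,0,170),(180,60,255))
E
python3 - <<'E'
from h import *
np.set_printoptions(precision=4,suppress=True)
m=np.load("wm.npy",allow_pickle=True).item();im=cv2.imread("pics/w1.png")
U=onz(m,[(122,93),(335,49)],.103);L=onz(m,[(150,207),(354,160)],.046)
d=U[0]-U[1];yaw=np.degrees(np.arctan2(d[1],d[0]))-90;print("rack",U,L,"width",np.linalg.norm(d),"yaw",yaw,np.degrees(np.arctan2(*(L[0]-L[1])[[1,0]]))-90)
W=white(im);W[:, :140]=0;W[215:]=0;W[:70]=0;W[:,345:]=0
n,lab,st,ce=cv2.connectedComponentsWithStats(W)
S=np.radians(28)
y=np.radians(yaw);u=np.array([np.cos(y),np.sin(y),0]);e=u*np.cos(S)+[0,0,np.sin(S)];nn=-u*np.sin(S)+[0,0,np.cos(S)]
p0=U.mean(0)+nn*.045;v=np.array([-u[1],u[0],0])
for i in range(1,n):
    if st[i,4]<200: continue
    c=np.c_[np.where(lab==i)[::-1]].astype(float)
    C,D=ray(m,c);P=C+D*(((p0-C)@nn)/(D@nn))[:,None]
    a=(P-p0)@e;b=(P-p0)@v;k=np.polyfit(a,b,1);rng=[a.min(),a.max()]
    ctr=p0+e*np.mean(rng)+v*np.polyval(k,np.mean(rng))
    print("tape",st[i],"len",rng,"skew deg",np.degrees(k[0]),"b",b.mean(),"topctr",ctr,"width",b.std()*3.46)
E
```

```text
rack [[ 0.5767 -0.0984  0.103 ]
 [ 0.5971 -0.3642  0.103 ]] [[ 0.4418 -0.1082  0.046 ]
 [ 0.4657 -0.3746  0.046 ]] width 0.26666104401182283 yaw 4.38085492206983 5.126139584506959
tape [ 293   79   29   99 1364] len [np.float64(-0.1414242247646511), np.float64(-0.0324411719660129)] skew deg 0.2771941067633317 b -0.0703172499907815 topctr [ 0.4947 -0.3089  0.1019] width 0.015872470884925417
tape [ 162  107   39   98 1398] len [np.float64(-0.1422774426522502), np.float64(-0.032811935676250556)] skew deg 0.31543997795707895 b 0.07114180511590536 topctr [ 0.4833 -0.1679  0.1016] width 0.015723265691877972
```

```bash
cat > pick.py <<'E'
from h import *
import sys
A=np.array([.4947,-.3089,.1019]);B=np.array([.4833,-.1679,.1016])
def go(T,off,back):
    R=Rt(4.8,28);nn=-R[:,2];e=R[:,0];row(T-nn*(.045-.006-back)+e*off,R);print(T-nn*(.045-.006-back)+e*off)
E
python3 - <<'E'
from pick import *
go(A,.026,.08)
E
```

```text
row [ 0.0677  0.0556  0.1367  0.1059 -0.0005 -0.1984] n 2.6
[ 0.4983953  -0.3085897   0.15030711]
```

Request:
{"method": "play_rows", "body": {
  "targets": "0.068 0.056 0.137 0.106 0 -0.198;0.068 0.056 0.137 0.106 0 -0.198;0.068 0.056 0.137 0.106 0 -0.198;0.068 0.056 0.137 0.106 0 -0.198;0.068 0.056 0.137 0.106 0 -0.198;0.068 0.056 0.137 0.106 0 -0.198"
}}

```text
t: 2.08
ee_pos: [0.4988, -0.3084, 0.1516]
orientation: [-3.028, -0.129, -0.757]
force: [-0.2, 0.8, 0.6]
finger_gap: 1.003
grip_force: 0.0
```

```bash
python3 - <<'E'
from pick import *
go(A,.026,0)
m,im=wrist("w2");o=r.observe();print(o["ee_pos"],np.round(o["q"],2))
E
```

```text
row [-0.0011  0.      0.081   0.0017 -0.0012  0.0017] n 1.3
[ 0.5358213  -0.30544695  0.0796713 ]
[ 0.49889321 -0.30837881  0.1517275 ] [ 0.98  0.11 -0.34  1.99 -0.44  0.71 -0.54]
```

View pics/w2.png

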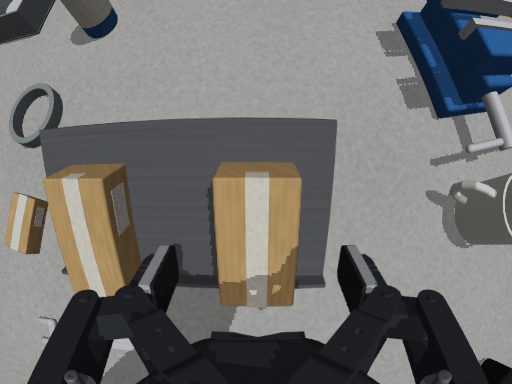

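The fingers straddle the right-hand carton (its tape at column 257, pads midway at 259), clear of the other one. Going down and closing.

Request:
{"method": "play_rows", "body": {
  "targets": "-0.001 0 0.03 0 0 0;-0.001 0 0.06 0 0 0;-0.001 0 0.075 0 0 0;-0.001 0 0.081 0 0 0;-0.001 0 0.081 0 0 0"
}}

```text
t: 2.75
ee_pos: [0.5363, -0.3052, 0.079]
orientation: [-3.026, -0.129, -0.756]
force: [0.3, 0.7, 1.2]
finger_gap: 0.997
grip_force: 0.0
```

Request:
{"method": "play_rows", "body": {
  "targets": "0 0 0 0 0 0;0 0 0 0 0 0;0 0 0 0 0 0;0 0 0 0 0 0;0 0 0 0 0 0;0 0 0 0 0 0",
  "gripper": 1
}}

```text
t: 3.5
ee_pos: [0.5363, -0.3055, 0.0796]
orientation: [-3.027, -0.129, -0.757]
force: [-4.9, 1.8, 7.1]
finger_gap: 0.697
grip_force: 64.3
```

Request:
{"method": "play_rows", "body": {
  "targets": "0 0 -0.02 0 0 0;0 0 -0.05 0 0 0;0 0 -0.1 0 0 0;0 0 -0.15 0 0 0;0 0 -0.15 0 0 0"
}}

```text
t: 4.12
ee_pos: [0.4656, -0.3129, 0.2148]
orientation: [-3.031, -0.128, -0.762]
force: [0.8, -0.1, -4.4]
finger_gap: 0.69
grip_force: 68.0
```

```bash
python3 - <<'E'
from pick import *
c=r.camera_model("side");im=cv2.cvtColor(r.read_camera("side"),4);cv2.imwrite("pics/s1.png",cv2.resize(im[60:300,160:420],None,fx=2,fy=2))
m,im=wrist("w3");o=r.observe();print(o["ee_pos"],np.round(o["q"],2),o["finger_gap"],o["force"],o["moment"],o["t"])
cv2.imwrite("pics/j.png",np.vstack([cv2.resize(cv2.imread("pics/s1.png"),(400,369)),cv2.resize(im,(400,300))[:230]]))
E
```

```text
[ 0.4656832  -0.31072039  0.21066533] [ 1.03 -0.   -0.32  1.98 -0.46  0.86 -0.52] 0.6950875035429774 [-0.36392695  0.12887722 -3.6766125 ] [-0.08044969  0.77098915  0.01090258] 4.225
```

View pics/j.png

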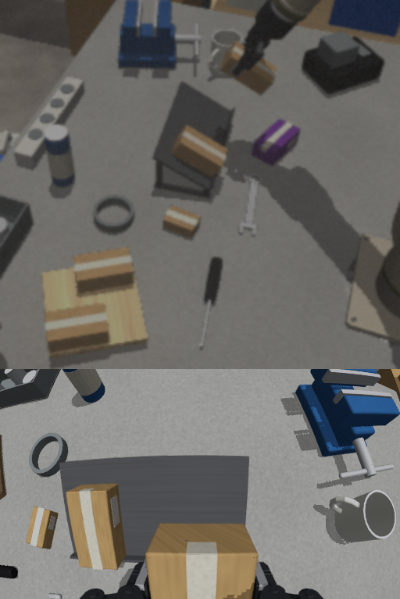

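The carton is held (gap 0.69, wrist weight shift about 4 N); the other one remains on the rack. Now moving to a look-down pose beside the slab.

```bash
python3 - <<'E'
from h import *
row([.62,.17,.26],Rt(118.5))
o=r.observe();R0=Ro.from_rotvec(o["orientation"]).as_matrix();v=Ro.from_matrix(R0.T@Rt(60,10)).as_rotvec();print(v)
row([.55,-.05,.28],Rt(60,12))
E
```

```text
row [ 0.1952 -0.4658  0.0473  0.4839 -0.3149 -1.9374] n 10.8
[ 0.31552156 -0.28903713 -0.9129878 ]
row [ 0.1264 -0.2526 -0.0116  0.3311 -0.2569 -0.9066] n 5.3
```

Request:
{"method": "play_rows", "body": {
  "targets": "0.126 -0.253 -0.012 0.331 -0.257 -0.907;0.126 -0.253 -0.012 0.331 -0.257 -0.907;0.126 -0.253 -0.012 0.331 -0.257 -0.907;0.126 -0.253 -0.012 0.331 -0.257 -0.907;0.126 -0.253 -0.012 0.331 -0.257 -0.907;0.195 -0.466 0.047 0.484 -0.315 -1.937;0.195 -0.466 0.047 0.484 -0.315 -1.937;0.195 -0.466 0.047 0.484 -0.315 -1.937;0.195 -0.466 0.047 0.484 -0.315 -1.937;0.195 -0.466 0.047 0.484 -0.315 -1.937;0.195 -0.466 0.047 0.484 -0.315 -1.937;0.195 -0.466 0.047 0.484 -0.315 -1.937"
}}

```text
t: 5.72
ee_pos: [0.6192, 0.1717, 0.2585]
orientation: [-1.602, -2.698, -0.0]
force: [-0.4, 0.3, -2.6]
finger_gap: 0.693
grip_force: 67.7
```

Request:
{"method": "play_rows", "body": {
  "targets": "0 0 0 0 0 0;0 0 0 0 0 0;0 0 0 0 0 0"
}}

```text
t: 6.1
ee_pos: [0.6199, 0.1697, 0.2607]
orientation: [1.609, 2.698, 0.001]
force: [-0.1, -0.2, -3.4]
finger_gap: 0.697
grip_force: 67.7
```

```bash
python3 - <<'E'
from h import *
o=r.observe();m,im=wrist("w4");print(o["ee_pos"],Ro.from_rotvec(o["orientation"]).as_matrix().round(3).tolist(),np.round(o["q"],2),o["finger_gap"],o["t"])
E
```

```text
[0.61994891 0.16968366 0.2607479 ] [[-0.476, 0.88, 0.0], [0.88, 0.476, 0.001], [0.0, 0.001, -1.0]] [ 0.24  0.48 -0.83  1.33  0.35  1.48 -0.07] 0.6967184940877515 6.1
```

View pics/w4.png

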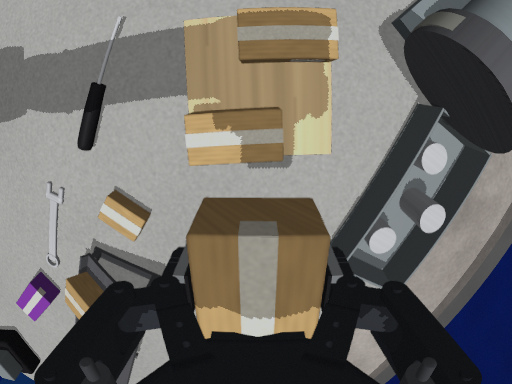

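The view shows the slab square to the image: visible corners (186,20) and (331,154), carton 3's tape about (186,140)-(283,133), carton 4's tape (239,30)-(338,33); both free spaces are empty. The held carton's end shows between rows 198 and 222.

```bash
python3 - <<'E'
from h import *
np.set_printoptions(precision=4,suppress=True)
m=np.load("wm.npy",allow_pickle=True).item();im=cv2.imread("pics/w4.png")
th=28.5;X=np.array([np.cos(np.radians(th)),np.sin(np.radians(th)),0]);Y=np.array([-X[1],X[0],0])
c=onz(m,[(185.5,20),(331,154.5)],.03);ctr=c.mean(0);d=c[1]-c[0]
print("corners",c,"ctr",ctr,"diag",np.linalg.norm(d),"yaw",np.degrees(np.arctan2(d[1],d[0]))+45)
# edges of slab: left edge x at rows 30..95, right edge rows 70..150 , lower edge row
h=cv2.cvtColor(im,cv2.COLOR_BGR2HSV);mk=cv2.inRange(h,(8,50,60),(35,255,255))
def edge(pts,z):
    P=onz(m,pts,z);k=np.polyfit((P-ctr)@X,(P-ctr)@Y,1) if np.ptp(P@X)>np.ptp(P@Y) else -np.polyfit((P-ctr)@Y,(P-ctr)@X,1)
    return (P-ctr)[:, :].mean(0)@np.c_[X,Y],np.degrees(np.arctan(k[0]))
L=[(np.where(mk[v,150:420])[0].min()+150,v) for v in range(30,95)];Rr=[(np.where(mk[v,290:400])[0].max()+291,v) for v in range(72,148)]
Lo=[(u,np.where(mk[100:170,u])[0].max()+101) for u in range(298,326)]
To=[(u,np.where(mk[5:80,u])[0].min()+5) for u in range(190,232)]
for n,e in zip("L R low top".split(),(L,Rr,Lo,To)): print(n,edge(np.array(e,float)-[.5*0,.5*0],.03),e[0],e[-1])
# cartons top: tapes
g=cv2.inRange(h,(0,0,90),(180,55,255))
for (x0,x1,y0,y1) in ((180,290,122,152),(236,342,18,48)):
    sub=np.zeros_like(g);sub[y0:y1,x0:x1]=g[y0:y1,x0:x1]
    n,lab,st,_=cv2.connectedComponentsWithStats(sub)
    mid=[]
    for u in range(x0,x1):
        col=mk[y0:y1,u];  # non-kraft run between kraft
        k=np.where(col)[0]
        if len(k)>4:
            j=np.argmax(np.diff(k))
            if np.diff(k)[j]>6: mid.append((u,y0+(k[j]+k[j+1])/2))
    mid=np.array(mid);P=onz(m,mid,.075);a=(P-ctr)@X;b=(P-ctr)@Y;k=np.polyfit(a,b,1)
    print("tape",mid[0],mid[-1],"x",a.min(),a.max(),"ctr",(a.min()+a.max())/2,np.median(b),"skew",np.degrees(k[0]))
o=r.observe();R0=Ro.from_rotvec(o["orientation"]).as_matrix()
for n,p,dz in(("bot",[(203,198),(315,198)],.006),("top",[(191,222),(327,224)],-.039)):
    print(n,(onz(m,p,o["ee_pos"][2]-dz)-o["ee_pos"])@R0)
E
```

```text
corners [[0.4575 0.2812 0.03  ]
 [0.7044 0.2158 0.03  ]] ctr [0.5809 0.2485 0.03  ] diag 0.25534123218538785 yaw 30.17361134453136
L (array([-0.0931,  0.0325]), np.float64(2.3013041701054124)) (np.int64(184), 30) (np.int64(187), 94)
R (array([ 0.0908, -0.0288]), np.float64(2.0897505870131683)) (np.int64(331), 72) (np.int64(331), 147)
low (array([ 0.0667, -0.0874]), np.float64(0.3507068001261099)) (298, np.int64(151)) (325, np.int64(154))
top (array([-0.0612,  0.0885]), np.float64(2.0783571032395733)) (190, np.int64(20)) (231, np.int64(16))
tape [187.  140.5] [282.  135.5] x -0.08346689698546468 0.023979445557649352 ctr -0.029743725713907664 -0.05867445082552888 skew 2.7346399766231735
tape [237.  30.] [336.   32.5] x -0.025236987493269497 0.08294375831860497 ctr 0.028853385412667736 0.05986615336794483 skew 2.304424747728894
bot [[ 0.0262 -0.0294  0.006 ]
 [ 0.0263  0.0312  0.006 ]]
top [[ 0.0335 -0.026  -0.039 ]
 [ 0.0327  0.0275 -0.039 ]]
```

```bash
python3 - <<'E'
from h import *
im=cv2.imread("pics/w4.png");g=cv2.cvtColor(im,6)
for u in (212,225,258,295,310): print(u,[int(x) for x in g[190:250:2,u]])
h=cv2.cvtColor(im,cv2.COLOR_BGR2HSV);mk=cv2.inRange(h,(5,60,20),(30,255,255))
for v in range(196,336,8):
    k=np.where(mk[v,150:360])[0]+150; print(v,k.min(),k.max(),end=" | ")
# predicted pixels of a level carton held 26 mm off-centre
m=np.load("wm.npy",allow_pickle=True).item();o=r.observe();R0=Ro.from_rotvec(o["orientation"]).as_matrix()
K=m["intrinsics"]
def proj(X):
    c=np.array(m["R"])@X+m["t"];n=np.hypot(c[0],c[1]);th=np.arctan2(n,c[2]);return np.round([K[0][2]+K[0][0]*th*c[0]/n,K[1][2]+K[1][1]*th*c[1]/n],1)
print()
for pit in (-6,-3,0,3,6):
  P=Ro.from_euler('y',pit,degrees=True)
  piv=np.array([0,0,-.022])
  print(pit,[proj(o["ee_pos"]+R0@(P.apply(np.array(q)-piv)+piv)).tolist() for q in ((.029,-.03,.006),(.029,.03,.006),(.029,-.03,-.039),(.029,.03,-.039),(.029,0,-.039))])
E
```

```text
212 [164, 164, 166, 164, 64, 62, 63, 65, 63, 62, 65, 68, 67, 66, 67, 67, 65, 62, 64, 67, 68, 67, 76, 97, 103, 106, 106, 105, 104, 104]
225 [162, 160, 165, 164, 64, 64, 63, 65, 66, 64, 63, 66, 66, 61, 63, 67, 68, 67, 67, 67, 67, 65, 70, 92, 99, 103, 103, 104, 103, 104]
258 [158, 160, 164, 163, 63, 62, 63, 62, 63, 62, 62, 66, 66, 63, 64, 69, 88, 91, 91, 93, 91, 89, 91, 134, 148, 146, 146, 148, 150, 150]
295 [164, 164, 167, 166, 80, 64, 60, 64, 64, 67, 67, 63, 66, 65, 63, 64, 63, 62, 64, 63, 63, 65, 71, 95, 105, 108, 110, 110, 110, 110]
310 [167, 167, 168, 168, 97, 62, 64, 64, 66, 62, 63, 64, 64, 68, 65, 63, 66, 64, 64, 64, 63, 63, 69, 93, 102, 105, 106, 107, 107, 107]Traceback (most recent call last):
  File "<stdin>", line 6, in <module>
    return umr_minimum(a, axis, None, out, keepdims, initial, where)
ValueError: zero-size array to reduction operation minimum which has no identity
```

```bash
python3 - <<'E'
from h import *
im=cv2.imread("pics/w4.png")
h=cv2.cvtColor(im,cv2.COLOR_BGR2HSV);mk=cv2.inRange(h,(5,60,20),(30,255,255))
for v in range(200,300,6):
    k=np.where(mk[v,150:360])[0]+150; print(v,k.min(),k.max(),end=" | ")
m=np.load("wm.npy",allow_pickle=True).item();o=r.observe();R0=Ro.from_rotvec(o["orientation"]).as_matrix()
K=m["intrinsics"]
def proj(X):
    c=np.array(m["R"])@X+m["t"];n=np.hypot(c[0],c[1]);th=np.arctan2(n,c[2]);return np.round([K[0][2]+K[0][0]*th*c[0]/n,K[1][2]+K[1][1]*th*c[1]/n],1)
print()
for pit in (-6,-3,0,3,6):
  P=Ro.from_euler('y',pit,degrees=True);piv=np.array([0,0,-.022])
  print(pit,[proj(o["ee_pos"]+R0@(P.apply(np.array(q)-piv)+piv)).tolist() for q in ((.029,-.03,.006),(.029,.03,.006),(.029,-.03,-.039),(.029,.03,-.039))])
E
```

```text
200 203 312 | 206 200 315 | 212 197 318 | 218 195 321 | 224 192 323 | 230 189 326 | 236 186 329 | 242 187 329 | 248 187 328 | 254 188 328 | 260 189 327 | 266 189 326 | 272 190 325 | 278 191 325 | 284 191 324 | 290 192 323 | 296 193 321 | 
-6 [[202.9, 196.7], [311.9, 196.8], [183.6, 224.9], [330.9, 225.0]]
-3 [[202.3, 194.9], [312.5, 195.0], [182.9, 228.3], [331.6, 228.5]]
0 [[201.7, 193.2], [313.2, 193.3], [182.3, 231.9], [332.2, 232.1]]
3 [[201.0, 191.7], [313.8, 191.8], [181.7, 235.7], [332.8, 235.9]]
6 [[200.3, 190.4], [314.5, 190.4], [181.1, 239.7], [333.3, 239.8]]
```

```bash
cat > place.py <<'E'
from h import *
C=np.array([.5809,.2485,0]);YAW=30.5
def go(sx,sy,z):
    y=np.radians(YAW);p=C+[sx*np.cos(y)-sy*np.sin(y),sx*np.sin(y)+sy*np.cos(y),z];row(p,Rt(YAW+90));print(p)
E
python3 - <<'E'
from place import *
go(.0575,-.0035,.13)
E
```

```text
row [ 0.0864  0.0606  0.1308  0.0006 -0.0002 -0.0363] n 2.7
[0.63222006 0.27466775 0.13      ]
```

Request:
{"method": "play_rows", "body": {
  "targets": "0.05 0.035 0.05 0 0 -0.036;0.086 0.061 0.09 0 0 -0.036;0.086 0.061 0.131 0 0 -0.036;0.086 0.061 0.131 0 0 -0.036;0.086 0.061 0.131 0 0 -0.036;0.086 0.061 0.131 0 0 -0.036"
}}

```text
t: 6.9
ee_pos: [0.634, 0.2743, 0.1326]
orientation: [1.559, 2.725, 0.005]
force: [0.3, -0.4, -2.3]
finger_gap: 0.692
grip_force: 67.4
```

```bash
python3 - <<'E'
from place import *
go(.0575,-.0035,.06)
m,im=wrist("w5")
print(r.observe()["force"],r.observe()["ee_pos"])
E
```

```text
row [ 0.0013 -0.0016  0.0726  0.0041  0.0006 -0.0009] n 1.2
[0.63222006 0.27466775 0.06      ]
[ 1.01406186  0.4018119  -3.13335961] [0.6338149  0.27428776 0.13224323]
```

Request:
{"method": "play_rows", "body": {
  "targets": "0 0 0.03 0 0 0;0 0 0.06 0 0 0;0 0 0.075 0 0 0;0 0 0.075 0 0 0;0 0 0.075 0 0 0"
}}

```text
t: 7.58
ee_pos: [0.6333, 0.2753, 0.0564]
orientation: [1.557, 2.727, 0.004]
force: [0.7, -0.3, -2.0]
finger_gap: 0.694
grip_force: 67.7
```

```bash
python3 - <<'E'
from place import *
go(.0575,-.0035,.039)
m,im=wrist("w6")
print(r.observe()["force"],r.observe()["ee_pos"])
E
```

```text
row [ 0.     -0.0013  0.0174  0.0026 -0.0003  0.0007] n 0.3
[0.63222006 0.27466775 0.039     ]
[ 0.0061239  -0.06836613 -2.5787737 ] [0.6333236  0.27531003 0.05643989]
```

Request:
{"method": "play_rows", "body": {
  "targets": "0 -0.001 0.004 0 0 0;0 -0.001 0.007 0 0 0;0 -0.001 0.010 0 0 0;0 -0.001 0.012 0 0 0;0 -0.001 0.012 0 0 0"
}}

```text
t: 8.25
ee_pos: [0.6316, 0.2743, 0.0425]
orientation: [-1.557, -2.728, -0.0]
force: [-0.5, 0.9, -2.6]
finger_gap: 0.693
grip_force: 67.7
```

Request:
{"method": "play_rows", "body": {
  "targets": "0 0 0.002 0 0 0;0 0 0.004 0 0 0;0 0 0.004 0 0 0"
}}

```text
t: 8.62
ee_pos: [0.6316, 0.2743, 0.0385]
orientation: [-1.557, -2.728, -0.0]
force: [-0.4, 0.1, -3.0]
finger_gap: 0.698
grip_force: 67.7
```

No contact yet; lower in 1.5 mm steps.

Request:
{"method": "play_rows", "body": {
  "targets": "0 0 0.0015 0 0 0;0 0 0.0015 0 0 0"
}}

```text
t: 8.88
ee_pos: [0.6317, 0.2743, 0.0372]
orientation: [-1.558, -2.728, -0.001]
force: [0.4, 0.8, -3.1]
finger_gap: 0.696
grip_force: 67.7
```

Request:
{"method": "play_rows", "body": {
  "targets": "0 0 0.0015 0 0 0;0 0 0.0015 0 0 0"
}}

```text
t: 9.12
ee_pos: [0.6317, 0.2745, 0.0368]
orientation: [1.558, 2.728, 0.001]
force: [-4.4, -2.5, 5.2]
finger_gap: 0.697
grip_force: 68.7
```

Request:
{"method": "play_rows", "body": {
  "targets": "0 0 0 0 0 0;0 0 0 0 0 0;0 0 0 0 0 0;0 0 0 0 0 0",
  "gripper": 0
}}

```text
t: 9.62
ee_pos: [0.6317, 0.2744, 0.0357]
orientation: [-1.558, -2.728, -0.001]
force: [0.2, 0.0, 0.1]
finger_gap: 0.999
grip_force: 0.0
```

Request:
{"method": "play_rows", "body": {
  "targets": "0 0 -0.03 0 0 0;0 0 -0.07 0 0 0;0 0 -0.12 0 0 0;-0.04 -0.03 -0.17 0 0 0;-0.09 -0.06 -0.225 0 0 0;-0.09 -0.06 -0.225 0 0 0;-0.09 -0.06 -0.225 0 0 0;-0.09 -0.06 -0.225 0 0 0"
}}

```text
t: 10.62
ee_pos: [0.6248, 0.1679, 0.259]
orientation: [-1.554, -2.728, 0.0]
force: [-0.2, -0.0, 0.6]
finger_gap: 0.996
grip_force: 0.0
```

```bash
python3 - <<'E'
from place import *
m,im=wrist("w7");o=r.observe();print(o["ee_pos"],o["finger_gap"],o["t"])
y=np.radians(YAW);X=np.array([np.cos(y),np.sin(y),0]);Y=np.array([-X[1],X[0],0])
h=cv2.cvtColor(im,cv2.COLOR_BGR2HSV);mk=cv2.inRange(h,(0,0,85),(180,60,255))
# rectify the slab's top-of-carton plane (z=75 mm), 1 px = 0.5 mm
s,t=np.meshgrid(np.arange(-130,131)*.001,np.arange(130,-131,-1)*.001)
P=C+[0,0,.075]+s[...,None]*X+t[...,None]*Y
c=P@np.array(m["R"]).T+m["t"];n=np.hypot(c[...,0],c[...,1]);th=np.arctan2(n,c[...,2])
K=m["intrinsics"];u=K[0][2]+K[0][0]*th*c[...,0]/n;v=K[1][2]+K[1][1]*th*c[...,1]/n
T=cv2.remap(im,u.astype("f4"),v.astype("f4"),1)
cv2.imwrite("pics/rect.png",np.hstack([cv2.resize(T,None,fx=1.5,fy=1.5),cv2.resize(im,(400,391))]))
E
```

```text
[0.62470764 0.16803032 0.2588267 ] 1.002992416790765 10.675Traceback (most recent call last):
  File "<stdin>", line 11, in <module>
    return _nx.concatenate(arrs, 1, dtype=dtype, casting=casting)
           ~~~~~~~~~~~~~~~^^^^^^^^^^^^^^^^^^^^^^^^^^^^^^^^^^^^^^^
ValueError: all the input array dimensions except for the concatenation axis must match exactly, but along dimension 0, the array at index 0 has size 392 and the array at index 1 has size 391
```

```bash
cat >> place.py <<'E'
def rect(m,im):
    y=np.radians(YAW);X=np.array([np.cos(y),np.sin(y),0]);Y=np.array([-X[1],X[0],0])
    s,t=np.meshgrid(np.arange(-130,131)*.001,np.arange(130,-131,-1)*.001)
    c=(C+[0,0,.075]+s[...,None]*X+t[...,None]*Y)@np.array(m["R"]).T+m["t"]
    n=np.hypot(c[...,0],c[...,1]);th=np.arctan2(n,c[...,2]);K=m["intrinsics"]
    return cv2.remap(im,(K[0][2]+K[0][0]*th*c[...,0]/n).astype("f4"),(K[1][2]+K[1][1]*th*c[...,1]/n).astype("f4"),1)
def tapes(T):
    """tape blobs on the cartons' tops: centre (mm, slab axes), long and short side, angle"""
    h=cv2.cvtColor(T,cv2.COLOR_BGR2HSV);w=cv2.inRange(h,(0,0,80),(180,62,255))
    w=cv2.morphologyEx(w,cv2.MORPH_OPEN,np.ones((5,5)))
    for c in cv2.findContours(w,cv2.RETR_LIST,cv2.CHAIN_APPROX_NONE)[0]:
        q=cv2.minAreaRect(c);(x,y),(a,b),g=q
        if 8<min(a,b)<25 and 60<max(a,b)<130: print("tape",round(x-130,1),round(130-y,1),round(a,1),round(b,1),round(g,1))
E
python3 - <<'E'
from place import *
m=np.load("wm.npy",allow_pickle=True).item();im=cv2.imread("pics/w7.png");T=rect(m,im);cv2.imwrite("pics/rect1.png",T);tapes(T)
h=cv2.cvtColor(T,cv2.COLOR_BGR2HSV)
for y in(-15,-32,-50,-65): print(y,[int(x) for x in h[130-y,130+15:130+110:3,1]],[int(x) for x in h[130-y,130+15:130+110:3,2]])
E
```

```text
-15 [94, 96, 94, 120, 122, 122, 121, 120, 119, 120, 121, 114, 24, 22, 22, 22, 22, 123, 122, 120, 122, 120, 121, 123, 7, 7, 3, 5, 3, 5, 3, 5] [141, 138, 138, 64, 88, 119, 120, 123, 120, 119, 118, 114, 139, 139, 138, 140, 138, 114, 115, 121, 121, 121, 116, 116, 152, 152, 150, 154, 155, 153, 151, 159]
-32 [121, 121, 119, 118, 124, 121, 123, 119, 121, 120, 122, 83, 22, 22, 22, 23, 24, 114, 119, 120, 123, 121, 121, 123, 5, 3, 5, 5, 5, 5, 3, 3] [122, 122, 120, 67, 84, 120, 118, 120, 118, 121, 117, 123, 138, 139, 137, 136, 137, 121, 120, 121, 116, 120, 114, 118, 149, 152, 151, 153, 152, 156, 155, 151]
-50 [26, 24, 26, 95, 125, 121, 121, 121, 122, 121, 121, 100, 24, 22, 24, 22, 22, 121, 119, 112, 113, 119, 123, 122, 5, 3, 5, 5, 5, 5, 5, 5] [140, 140, 137, 70, 86, 118, 116, 120, 117, 120, 122, 125, 141, 140, 141, 141, 142, 122, 124, 186, 174, 142, 118, 117, 159, 158, 155, 155, 155, 151, 151, 153]
-65 [44, 44, 44, 89, 122, 111, 112, 111, 112, 112, 113, 60, 7, 15, 7, 3, 3, 112, 113, 111, 112, 111, 112, 112, 7, 5, 3, 5, 3, 3, 3, 5] [186, 186, 180, 80, 128, 177, 175, 181, 177, 175, 172, 180, 192, 193, 193, 192, 191, 177, 176, 181, 177, 181, 173, 176, 147, 155, 158, 154, 152, 146, 152, 153]
```

```bash
cat >> place.py <<'E'
def ends(T):
    """kraft runs (mm) across x and y through the four cartons, sat mask"""
    h=cv2.cvtColor(T,cv2.COLOR_BGR2HSV)[...,1]
    def runs(p,rev):
        k=np.where(np.abs(np.diff((p>75).astype(int)))>0)[0]+.5-130
        return (sorted(-k) if rev else list(k))
    for n,xy in dict(n1=(45,-32),n1b=(70,-32),c3=(-32,-70),c3b=(-32,-45),c4=(32,45),c4b=(32,70),n2=(-45,32),n2b=(-70,32)).items():
        x,y=xy;print(n,"y-line",[float(a) for a in runs(h[:,130+x],1)],"| x-line",[float(a) for a in runs(h[130-y,:],0)])
E
python3 - <<'E'
from place import *
ends(cv2.imread("pics/rect1.png"))
E
```

```text
n1 y-line [-85.5, 24.5, 27.5, 50.5, 66.5, 87.5] | x-line [-86.5, 48.5, 64.5, 85.5]
n1b y-line [-85.5, 26.5, 27.5, 50.5, 67.5, 88.5] | x-line [-86.5, 48.5, 64.5, 85.5]
c3 y-line [-86.5, -65.5, -49.5, 73.5] | x-line [-86.5, 47.5, 65.5, 85.5]
c3b y-line [-86.5, -65.5, -49.5, 73.5] | x-line [-86.5, 48.5, 64.5, 85.5]
c4 y-line [-85.5, 24.5, 26.5, 50.5, 66.5, 87.5] | x-line [-81.5, 86.5]
c4b y-line [-85.5, 24.5, 26.5, 50.5, 66.5, 87.5] | x-line [-61.5, -54.5, -42.5, 85.5]
n2 y-line [-86.5, -66.5, -49.5, 69.5] | x-line [-81.5, 86.5]
n2b y-line [-87.5, -66.5, -49.5, 68.5] | x-line [-81.5, 86.5]
```

First carton lies at about slab (56.5, -30.5) mm, square, with its neighbours undisturbed. Now the second.

```bash
python3 - <<'E'
from pick import *
row([.52,-.03,.28],Rt(60,12)); 
go(B,-.026,.14);go(B,-.026,.08)
E
```

```text
row [-0.1168 -0.1912 -0.0211 -0.1135  0.1886  1.0552] n 5.8
row [-0.186  -0.3563  0.0805 -0.4957  0.3089  1.9755] n 11.0
[ 0.41317354 -0.17378868  0.17857145]
row [-0.1984 -0.3309  0.1334 -0.4957  0.3089  1.9755] n 11.0
[ 0.44124305 -0.17143162  0.12559459]
```

Request:
{"method": "play_rows", "body": {
  "targets": "-0.117 -0.191 -0.021 -0.114 0.189 1.055;-0.117 -0.191 -0.021 -0.114 0.189 1.055;-0.117 -0.191 -0.021 -0.114 0.189 1.055;-0.117 -0.191 -0.021 -0.114 0.189 1.055;-0.117 -0.191 -0.021 -0.114 0.189 1.055;-0.117 -0.191 -0.021 -0.114 0.189 1.055;-0.186 -0.356 0.08 -0.496 0.309 1.976;-0.186 -0.356 0.08 -0.496 0.309 1.976;-0.186 -0.356 0.08 -0.496 0.309 1.976;-0.186 -0.356 0.08 -0.496 0.309 1.976;-0.186 -0.356 0.08 -0.496 0.309 1.976;-0.186 -0.356 0.08 -0.496 0.309 1.976"
}}

```text
t: 12.18
ee_pos: [0.4128, -0.1735, 0.1787]
orientation: [-3.025, -0.117, -0.757]
force: [0.3, 0.2, 0.2]
finger_gap: 1.001
grip_force: 0.0
```

Request:
{"method": "play_rows", "body": {
  "targets": "0 0 0 0 0 0;0 0 0 0 0 0"
}}

```text
t: 12.42
ee_pos: [0.4139, -0.1742, 0.1801]
orientation: [-3.025, -0.126, -0.757]
force: [0.3, -0.5, -0.6]
finger_gap: 1.001
grip_force: 0.0
```

```bash
python3 - <<'E'
from pick import *
go(B,-.026,.05);go(B,-.026,0)
m,im=wrist("w8");o=r.observe();print(o["ee_pos"],np.round(o["q"],2),o["t"])
W=white(im);n,l,st,ce=cv2.connectedComponentsWithStats(W)
for s,c in zip(st[1:],ce[1:]):
    if s[4]>300: print(s,c.round())
E
```

```text
row [-0.0015 -0.0005  0.091   0.0002 -0.0019 -0.0004] n 1.5
[ 0.4552778  -0.17025309  0.09910616]
row [-0.0016 -0.0005  0.141   0.0002 -0.0019 -0.0004] n 2.3
[ 0.47866905 -0.16828887  0.05495878]
[ 0.41398471 -0.17443909  0.18021975] [ 1.08 -0.3  -0.5   2.28 -0.62  0.82 -0.55] 12.475
[  8  56  11  61 459] [12. 87.]
[ 246   96   20  124 2368] [256. 156.]
[112 138  26  59 714] [124. 167.]
```

Request:
{"method": "play_rows", "body": {
  "targets": "-0.001 0 0.04 0 0 0;-0.001 0 0.08 0 0 0;-0.001 0 0.115 0 0 0;-0.001 0 0.135 0 0 0;-0.001 0 0.141 0 0 0;-0.001 0 0.141 0 0 0"
}}

```text
t: 13.22
ee_pos: [0.4792, -0.1695, 0.0557]
orientation: [-3.026, -0.123, -0.758]
force: [0.6, 1.0, 0.6]
finger_gap: 1.002
grip_force: 0.0
```

Request:
{"method": "play_rows", "body": {
  "targets": "0 0 0 0 0 0;0 0 0 0 0 0;0 0 0 0 0 0;0 0 0 0 0 0;0 0 0 0 0 0;0 0 0 0 0 0",
  "gripper": 1
}}

```text
t: 13.98
ee_pos: [0.4791, -0.1698, 0.0566]
orientation: [-3.027, -0.123, -0.76]
force: [-7.7, 3.3, 11.0]
finger_gap: 0.695
grip_force: 61.5
```

Request:
{"method": "play_rows", "body": {
  "targets": "0 0 -0.02 0 0 0;0 0 -0.05 0 0 0;0 0 -0.1 0 0 0;0.02 0 -0.15 0 0 0;0.06 0 -0.18 0 0 0;0.06 0 -0.18 0 0 0"
}}

```text
t: 14.72
ee_pos: [0.4492, -0.1727, 0.2469]
orientation: [-3.029, -0.126, -0.768]
force: [-0.0, 0.5, -3.3]
finger_gap: 0.69
grip_force: 68.7
```

```bash
python3 - <<'E'
from place import *
m,im=wrist("w9");o=r.observe();print(o["ee_pos"],o["force"],o["t"])
row([.55,-.02,.29],Rt(60,12))
go(0,-.09,.26)
E
```

```text
[ 0.44757519 -0.17232186  0.24401315] [-0.74173407 -0.31644167 -2.75396641] 14.775
row [ 0.1228 -0.1434  0.0132  0.3362 -0.2594 -0.9088] n 5.4
row [ 0.1898 -0.3276  0.0825  0.4986 -0.3079 -1.9736] n 11.0
[0.62657845 0.17095338 0.26      ]
```

```bash
python3 - <<'E'
from place import *
go(-.0575,.0075,.2)
E
```

```text
row [ 0.0785 -0.3904  0.0906  0.4986 -0.3079 -1.9736] n 11.0
[0.52754979 0.22577876 0.2       ]
```

Request:
{"method": "play_rows", "body": {
  "targets": "0.123 -0.143 0.013 0.336 -0.259 -0.909;0.123 -0.143 0.013 0.336 -0.259 -0.909;0.123 -0.143 0.013 0.336 -0.259 -0.909;0.123 -0.143 0.013 0.336 -0.259 -0.909;0.123 -0.143 0.013 0.336 -0.259 -0.909;0.079 -0.39 0.06 0.499 -0.308 -1.974;0.079 -0.39 0.06 0.499 -0.308 -1.974;0.079 -0.39 0.06 0.499 -0.308 -1.974;0.079 -0.39 0.06 0.499 -0.308 -1.974;0.079 -0.39 0.091 0.499 -0.308 -1.974;0.079 -0.39 0.091 0.499 -0.308 -1.974;0.079 -0.39 0.091 0.499 -0.308 -1.974"
}}

```text
t: 16.27
ee_pos: [0.5267, 0.2263, 0.1978]
orientation: [-1.553, -2.724, 0.0]
force: [-0.2, -0.2, -2.5]
finger_gap: 0.69
grip_force: 68.4
```

Request:
{"method": "play_rows", "body": {
  "targets": "0 0 0 0 0 0;0 0 0 0 0 0;0 0 0 0 0 0"
}}

```text
t: 16.65
ee_pos: [0.5282, 0.2251, 0.1998]
orientation: [-1.561, -2.724, -0.002]
force: [-0.5, -0.8, -2.3]
finger_gap: 0.695
grip_force: 68.4
```

```bash
python3 - <<'E'
from place import *
go(-.0575,.0075,.11)
m,im=wrist("w10");o=r.observe();print(o["force"],o["ee_pos"],np.round(o["q"],2),o["t"])
g=cv2.cvtColor(im,6)
R0=Ro.from_rotvec(o["orientation"]).as_matrix();K=m["intrinsics"]
def proj(q):
    c=np.array(m["R"])@(o["ee_pos"]+R0@np.array(q))+m["t"];n=np.hypot(c[0],c[1]);th=np.arctan2(n,c[2]);return np.round([K[0][2]+K[0][0]*th*c[0]/n,K[1][2]+K[1][1]*th*c[1]/n],1).tolist()
print("pred end bot/top",[proj(q) for q in((.081,-.03,.006),(.081,.03,.006),(.081,-.03,-.039),(.081,.03,-.039))])
h=cv2.cvtColor(im,cv2.COLOR_BGR2HSV)
for u in(225,290): print(u,[(int(a),int(b)) for a,b in zip(h[90:210:4,u,1],g[90:210:4,u])])
for v in (180,200,220,250): k=np.where(h[v,120:400,1]>75)[0]+120;print(v,k.min(),k.max())
E
```

```text
row [ 0.0007 -0.0002  0.0898  0.0002 -0.0028 -0.0021] n 1.4
[0.52754979 0.22577876 0.11      ]
[-0.3772921  -0.51466414 -2.80547065] [0.52819954 0.22519268 0.19979895] [ 0.39  0.46 -1.12  1.6   0.42  1.35 -0.25] 16.7
pred end bot/top [[197.3, 94.9], [317.9, 94.9], [172.2, 98.3], [342.7, 98.4]]
225 [(92, 131), (93, 130), (94, 129), (127, 62), (118, 101), (121, 104), (119, 105), (121, 104), (117, 105), (119, 105), (119, 105), (119, 105), (118, 104), (120, 104), (118, 104), (120, 104), (120, 105), (120, 106), (118, 107), (120, 107), (118, 107), (118, 106), (120, 107), (120, 106), (118, 106), (118, 106), (121, 105), (120, 104), (119, 105), (121, 104)]
290 [(93, 138), (94, 130), (93, 134), (124, 61), (123, 98), (120, 105), (118, 106), (118, 107), (121, 108), (120, 109), (119, 109), (122, 108), (119, 107), (122, 106), (121, 105), (119, 104), (119, 103), (118, 102), (120, 103), (122, 102), (118, 102), (120, 102), (118, 103), (120, 102), (118, 103), (119, 103), (117, 103), (120, 102), (121, 101), (121, 102)]
180 180 397
200 182 394
220 184 391
250 188 385
```

Request:
{"method": "play_rows", "body": {
  "targets": "0.001 0 0.045 0 0 0;0.001 0 0.09 0 0 0;0.001 0 0.125 0 0 0;0.001 0 0.143 0 0 0;0.001 0 0.143 0 0 0;0.001 0 0.143 0 0 0"
}}

```text
t: 17.45
ee_pos: [0.5281, 0.2274, 0.0581]
orientation: [-1.559, -2.726, -0.005]
force: [0.0, -0.0, -2.7]
finger_gap: 0.695
grip_force: 68.5
```

```bash
python3 - <<'E'
from place import *
go(-.0575,.0075,.04);print(r.observe()["ee_pos"],r.observe()["force"])
E
```

```text
row [-0.0012 -0.0013  0.0181  0.0018 -0.0031 -0.0004] n 0.3
[0.52754979 0.22577876 0.04      ]
[0.52808269 0.22743385 0.05806209] [ 0.0370799  -0.0471207  -2.72051989]
```

Request:
{"method": "play_rows", "body": {
  "targets": "-0.001 -0.001 0.005 0 0 0;-0.001 -0.001 0.010 0 0 0;-0.001 -0.001 0.014 0 0 0;-0.001 -0.001 0.017 0 0 0;-0.001 -0.001 0.018 0 0 0;-0.001 -0.001 0.018 0 0 0"
}}

```text
t: 18.2
ee_pos: [0.5269, 0.2256, 0.0386]
orientation: [-1.557, -2.725, -0.002]
force: [0.1, 0.5, -2.9]
finger_gap: 0.689
grip_force: 68.5
```

Request:
{"method": "play_rows", "body": {
  "targets": "0 0 0.0015 0 0 0;0 0 0.0015 0 0 0"
}}

```text
t: 18.45
ee_pos: [0.5271, 0.2257, 0.0381]
orientation: [-1.558, -2.726, -0.002]
force: [-4.7, -2.0, 8.8]
finger_gap: 0.697
grip_force: 69.6
```

Request:
{"method": "play_rows", "body": {
  "targets": "0 0 0.0015 0 0 0;0 0 0.0015 0 0 0"
}}

```text
t: 18.7
ee_pos: [0.5271, 0.2257, 0.038]
orientation: [-1.558, -2.726, -0.001]
force: [-11.7, -8.6, 27.2]
finger_gap: 0.69
grip_force: 71.8
```

Request:
{"method": "play_rows", "body": {
  "targets": "0 0 -0.0015 0 0 0;0 0 -0.0015 0 0 0"
}}

```text
t: 18.95
ee_pos: [0.5271, 0.2257, 0.0381]
orientation: [-1.558, -2.726, -0.003]
force: [-4.6, -3.4, 11.2]
finger_gap: 0.694
grip_force: 70.3
```

Request:
{"method": "play_rows", "body": {
  "targets": "0 0 0 0 0 0;0 0 0 0 0 0;0 0 0 0 0 0;0 0 0 0 0 0",
  "gripper": 0
}}

```text
t: 19.45
ee_pos: [0.5269, 0.2255, 0.037]
orientation: [-1.558, -2.725, -0.002]
force: [1.3, -0.2, 0.5]
finger_gap: 1.001
grip_force: 0.0
```

Request:
{"method": "play_rows", "body": {
  "targets": "0 0 -0.03 0 0 0;0 0 -0.07 0 0 0;0 0 -0.12 0 0 0;-0.04 0.03 -0.17 0 0 0;-0.09 0.057 -0.225 0 0 0;-0.097 0.057 -0.225 0 0 0;-0.097 0.057 -0.225 0 0 0;-0.097 0.057 -0.225 0 0 0;-0.097 0.057 -0.225 0 0 0"
}}

```text
t: 20.58
ee_pos: [0.6246, 0.1711, 0.261]
orientation: [-1.555, -2.726, -0.001]
force: [-0.3, 0.9, 0.2]
finger_gap: 0.996
grip_force: 0.0
```

```bash
python3 - <<'E'
from place import *
m,im=wrist("w11");o=r.observe();print(o["ee_pos"],o["finger_gap"],o["t"])
T=rect(m,im);ends(T)
s=cv2.cvtColor(r.read_camera("side"),4)
cv2.imwrite("pics/fin.png",np.hstack([cv2.resize(T,(400,400)),cv2.resize(s,(400,300))[:, :].copy() if 0 else cv2.copyMakeBorder(cv2.resize(s,(400,300)),0,100,0,0,0)]))
E
```

```text
[0.62477074 0.17096924 0.2612038 ] 0.9977707406329641 20.625
n1 y-line [-85.5, 25.5, 27.5, 50.5, 67.5, 87.5] | x-line [-86.5, 48.5, 64.5, 85.5]
n1b y-line [-85.5, 26.5, 27.5, 50.5, 67.5, 87.5] | x-line [-86.5, 48.5, 64.5, 85.5]
c3 y-line [-86.5, -66.5, -49.5, 85.5] | x-line [-86.5, 47.5, 64.5, 85.5]
c3b y-line [-86.5, -66.5, -49.5, 85.5] | x-line [-86.5, 48.5, 64.5, 85.5]
c4 y-line [-85.5, 50.5, 66.5, 87.5] | x-line [-87.5, -66.5, -50.5, -28.5, -25.5, 86.5]
c4b y-line [-85.5, 50.5, 66.5, 87.5] | x-line [-88.5, -67.5, -50.5, 85.5]
n2 y-line [-86.5, -66.5, -49.5, 85.5] | x-line [-87.5, -66.5, -50.5, -27.5, -25.5, 86.5]
n2b y-line [-87.5, -66.5, -49.5, 85.5] | x-line [-87.5, -66.5, -50.5, -27.5, -25.5, 86.5]
```

View pics/fin.png

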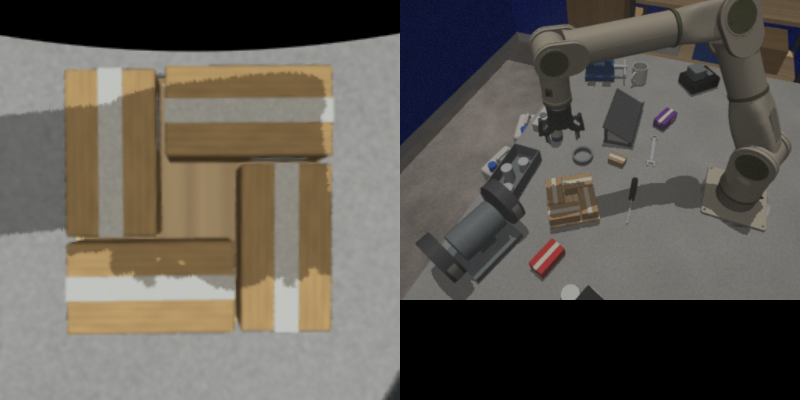

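The rectified view shows a square pinwheel: new cartons with tape up at (287,248) and (110,153), the two laid ones in place, small gaps all round. The side view shows an empty rack and nothing else displaced.

```bash
python3 -c "
from workcell import r
print(r.hand_in())"
```

```text
the job is handed in; nothing more can be done
None
```

The pinwheel is finished and handed in: both rack cartons were set down flat, tape up, in the two free spaces, 1 to 3 mm from nominal in the last picture, with the other two cartons still in place; the hand-in gave no verdict.

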